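# Press the cap plate home with the crank press

## Robot

A 7-joint arm with a two-finger parallel gripper is mounted at the origin on the work surface. World frame = base frame: x ahead of the robot, y to its left, z up, the work surface at z = 0. Lengths are in m, angles in rad, forces in N, time in s.
With the tool pointing down it reaches from about 0.35 to 0.9 m from the base axis. Payload 7.2 kg.
Tool frame: the origin (TCP) lies at the very end of the fingers, on their centre line; the grasp point (between the pads) lies 19 mm behind it; x points along the fingers, y is the direction in which the jaws open and shut, and the axes are right-handed (so a half turn about x gives the same grasp; the last joint's range is limited). The gripper opens to 85 mm and grips with 20 to 120 N. Pads are 22 mm wide; open, the fingers measure 114 mm over their backs; the gripper's body (76 mm by 85 mm) begins 54 mm behind the grasp point. The pads swing forward as they close: fully open they stand 13 mm farther back than shut.
Start: joints at [-1.399, 0.411, -0.013, 1.596, 0.006, 1.134, -0.082], TCP at [0.148, 0.607, 0.231] pointing down, gripper open.
Joint ranges: [-2.95, 2.95], [-0.29, 1.99], [-1.47, 1.44], [0.14, 2.54], [-1.03, 4.17], [0.13, 1.85], [-2.86, 2.86]. Speed limits (rad/s): [2.39, 2.39, 3.01, 3.01, 3.14, 3.14, 3.14].

## Interface

Orientations are given as a unit quaternion [w, x, y, z].
In Python, from workcell import robot gives the robot as it stands.
- The arm moves only by the tool play_rows, never from a script. Its argument "series" is a list of rows, each a list of 5 numbers: the finger opening in mm, from 0 to 85.4, then the shift along the world's x, y, z in mm, then the turn about the world's z in rad. In form: [[gripper, tx, ty, tz, yaw], ...]. A call has 1 to 5 rows; each row shifts and turns the commanded pose from where the row before left it; what a row does not reach is not made up. A row lasts 1/12 s, in which the tool goes at most 41.7 mm and 7.16 degrees, less where a joint would pass 70% of its speed; a pose out of reach is approached as far as the arm can. A call is refused whole if a number of a shift passes 41.7 or a number of a turn 0.125, either way. A call with a gripper value outside its range is refused whole. The fingers move at their own pace and stop on an object; "squeeze" is the grip in N (left out, the last holds). Time passes only in rows, so rows that do not move let the fingers close. It gives the time, the measured TCP pose, the force and the opening at its end, in the units of the state.
- robot.sense(): the state, without advancing time (a new reading comes with each control period).
- robot.get_image(name): name is "side" or "top"; returns (picture, depth): 420x560x3 uint8, blue, green, red; 420x560 float32, m along the optical axis (not along the pixel's ray), 0 where there is no reading.
- robot.camera_info(name): a dict with "fx", "fy", "cx", "cy" (pixels), "pose" (4x4, takes a point from camera to world coordinates). Camera axes: x right, y down, z forward; pixel columns grow to the right and rows downward; lengths in m; the calibration is good to about 2 mm. A picture is of the moment at which its call begins. camera_info takes no time and is no camera call.
- robot.sign_off(): hands the job in, once; it reports no verdict.
The state is a dict: "time": time; "qpos": joint angles; "joint_vel": joint speeds; "tau": joint torques, N m; "tool_pos": TCP position; "ee_rot": TCP orientation; "ft_force": force on the tool from outside, world axes, zero at the start; "torque": the same for the moment, N m; "opening": finger opening in m.
Only numpy, scipy, OpenCV 4.12 (cv2) and the standard library are available. Lean on these libraries where they do the work, as an engineer would, in place of code of your own. Each camera call takes 0.05 s, during which the arm holds its last target. There are 200 camera calls.

## Task

Close the tubes: take the upright grip of the press's crank and, keeping hold of it without regrasping, wind it steadily clockwise (seen from above) so that the platen presses the cap plate fully home onto the tubes. Stop as soon as you feel it go firm, a clear rise above the effort of pushing the plugs in, and do not force it further, or the tubes crack. Then wind the crank back the other way until it reaches its top stop, let go, and leave the other things on the bench alone.

Things in the scene. Friction and masses are not known exactly. Their poses are not given: they have to be found in the camera images.
- crank_axis (a point): Point on the crank's vertical turning axis, level with the grip's centre (249 mm above the table). The press is fixed: aluminium base 170 x 210 mm, two steel columns 88 mm either side along this point's y axis, white bridge (top at 166 mm), round screw housing (48 mm across, top at 200 mm); the dark steel crank arm above it turns in a level circle, its top face at 213 mm.
- grip_center (a point): Centre of the crank's grip: an upright black plastic cylinder, 24 mm across and 50 mm tall (224 to 274 mm above the table, a thin bolt end reaching 274 mm), spinning freely on its bolt, 60 mm from the crank axis. Nothing stands beside it; the arm passes 11 mm below its lower end.
- grip: The same grip as a  origin at the centre of its lower end, z up.
- crank (a joint): Crank angle in rad, growing as the crank turns clockwise seen from above. 0 is the top stop (platen fully up); it starts anywhere from 0 to 2.4. Each full turn (6.28) clockwise lowers the platen by 24 mm. Winding it freely takes about 1 N sideways at the grip (friction, which can hide as much when it stands still); the crank stays where it is left.
- platen: The flat aluminium pressing plate, 80 x 118 mm, faced below with a stiff rubber pad (74 x 110 mm), that the screw moves up and down between the columns, level. Origin at the centre of the pad's underside, z up. Plugs seat properly when it presses with over 35 N on the plate once home (aim for 3 to 4 N more at the grip than winding freely); the tubes crack at 110 N (about 6.5 N more).
- rack: Black tube rack with 15 clear tubes, 74 x 108 mm, block 40 mm tall, tubes standing up to 48 mm; loose, already located by low lips under the platen on a bed whose height differs from set-up to set-up (24 to 36 mm above the table). Origin at the centre of its underside, z up. It carries the cap plate.
- cap_top (a point): Top centre of the white cap plate (72 x 106 x 7 mm, a plug for each tube), which slides down on the rack: fully home 55 mm above the rack's underside; starts 7 to 13 mm higher. Pushing it down takes a steady 22 N from the platen (about 1.4 N more at the grip than winding freely); once home, the load climbs by about 120 N per further radian of crank, felt as 7 N per radian at the grip.
- reagent: Bystander: clear bottle, 60 mm across, 130 mm tall; origin at the centre of its underside. Leave it alone.
- tipbox: Bystander: grey box with a clear lid, 120 x 85 x 68 mm; origin at the centre of its underside. Leave it alone.
- beaker: Bystander: glass beaker, 70 mm across, 90 mm tall; origin at the centre of its underside. Leave it alone.
There are look-alikes about, which are no part of the job. Leave any yellow look-alike of the rack alone.

How it is judged:
On the way:
1. the cap plate is fully home (within 1.8 mm) and pressed down firmly (more than 35 N) (z of cap_top in the frame of rack below 0.0568 m and contact force between platen and rack above 35 N), for 0.1 s.
At the end, for the whole second after the job is handed in: The cap plate is home (within 1.8 mm) on the tubes, the rack stands level in the press, and the crank is back at its top stop (within 0.5 rad), at rest and released (z of cap_top in the frame of rack below 0.0568 m and value of joint crank below 0.5 rad and angle between rack's own z axis and vertical below 0.05 rad and linear speed of rack below 0.02 m/s and contact force between the fingers and grip below 0.1 N and not (velocity of joint crank above 0.1 rad/s) and not (velocity of joint crank below -0.1 rad/s)); the robot touches nothing.
It fails at once if the platen presses the rack with more than 110 N (tubes crack) (contact force between platen and rack above 110 N).
It fails at once if the grip is let go (hand more than 60 mm from it) while the crank is wound down past 3 rad (value of joint crank above 3 rad and distance between the grasp point and grip_center above 0.06 m).
It fails at once if the crank is spun faster than 8 rad/s, not wound steadily (velocity of joint crank above 8 rad/s or velocity of joint crank below -8 rad/s).
It fails at once if the bottle, the grey box or the beaker is moved by more than 30 mm (distance of any of reagent, tipbox, beaker from where it was at the start of the episode above 0.03 m).
It also fails if it takes over 72 s, if anything falls off the work surface, if the arm or the gripper's body presses on something with over 40 N, if the wrist force passes 120 N, or if a joint passes its speed limit or range.

## Working session

There is one attempt and no reset: what is moved stays moved. The work goes in short steps, Python scripts to look and compute and a tool call to move; the robot and the scene stay as the last step left them, time stands still between calls to the robot, and variables do not carry over. Pictures are saved under pics/ and viewed, about 8 in all and at most 12, crops included, and the job is handed in when it is done.

Besides the shell and the picture viewer there is one more tool, called in YAML: its name, and indented under it one key for each argument. play_rows: Moves the arm, as the interface text tells. Its arguments: {"type":"object","properties":{"series":{"type":"array","items":{"type":"array","items":{"type":"number"}}},"squeeze":{"type":"number"}},"required":["series"]}

```bash
mkdir -p pics; ls; python3 - <<'E'
from workcell import robot
import cv2,numpy as np
s=robot.sense();print(s)
ims=[]
for n in("side","top"):
    im,d=robot.get_image(n);ci=robot.camera_info(n);np.savez(f"{n}0.npz",im=im,d=d,**ci)
    print(n,ci);cv2.imwrite(f"pics/{n}0.png",im)
E
```

```text
pics
{'time': 0.0, 'qpos': array([-1.3992361 ,  0.41188981, -0.01268642,  1.59702104,  0.00557064,
        1.13430641, -0.08221047]), 'joint_vel': array([-9.30081856e-05, -8.23263823e-04, -2.42923005e-04,  1.08150913e-03,
       -4.20342441e-05,  1.25295138e-03, -5.42512223e-04]), 'tau': array([-3.77734068e-04, -6.00604248e+01,  6.81952313e-01, -2.99417549e+01,
        1.37879670e-02,  9.90196393e-03,  2.35865599e-05]), 'tool_pos': array([0.14834876, 0.60663928, 0.23046891]), 'ee_rot': array([ 0.70199747,  0.08401183,  0.70206396, -0.08513375]), 'ft_force': array([ 0.04627254, -0.79605064,  0.0595412 ]), 'torque': array([-0.00293488, -0.02145969, -0.00556308]), 'opening': 0.0857314248867165}
side {'fx': 464.07026774912197, 'fy': 464.07026774912197, 'cx': 277.88206854252826, 'cy': 206.02835222680093, 'pose': array([[ 0.66777189, -0.52298951,  0.52968167, -0.12022265],
       [-0.74420196, -0.4541345 ,  0.4898217 , -0.61405033],
       [-0.01562489, -0.7212793 , -0.69246807,  1.04149916],
       [ 0.        ,  0.        ,  0.        ,  1.        ]])}
top {'fx': 473.0587710940254, 'fy': 473.0587710940254, 'cx': 271.05587595296896, 'cy': 207.46942149457578, 'pose': array([[-0.02365208, -0.98312932,  0.18137616,  0.29806272],
       [-0.99969151,  0.02463462,  0.00316595, -0.02477218],
       [-0.00758067, -0.18124532, -0.9834087 ,  1.37532997],
       [ 0.        ,  0.        ,  0.        ,  1.        ]])}
```

View pics/top0.png

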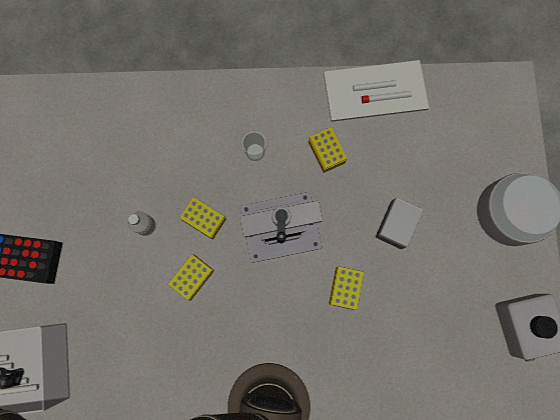

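View pics/side0.png

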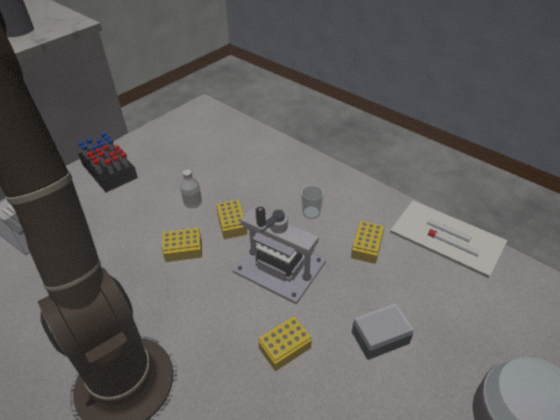

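Both views show the press near the image centre: in top view its housing is at about (281,214) and the black grip at about (281,237). In side view the grip is at about (261,215). The beaker, bottle, grey box and yellow racks all stand clear of it. Next I'll measure with depth and take a zoomed crop.

```bash
python3 - <<'E'
import cv2,numpy as np
for n,(u0,u1,v0,v1) in dict(top=(230,335,180,275),side=(225,335,190,305)).items():
    f=np.load(n+"0.npz");d=f['d'];P=f['pose'];im=f['im']
    v,u=np.mgrid[:420,:560]
    X=np.stack([(u-f['cx'])/f['fx']*d,(v-f['cy'])/f['fy']*d,d],-1)@P[:3,:3].T+P[:3,3]
    m0=(u>u0)&(u<u1)&(v>v0)&(v<v1)&(d>0)
    for lo,hi in((.262,.285),(.22,.262),(.206,.22),(.19,.206),(.155,.175)):
        m=m0&(X[...,2]>lo)&(X[...,2]<hi);q=X[m]
        if len(q)>4:print(n,lo,hi,len(q),'mean',q.mean(0).round(4),'min',q.min(0).round(3),'max',q.max(0).round(3),'px',u[m].mean().round(1),v[m].mean().round(1), 'rect',[np.round(t,3) for t in cv2.minAreaRect(q[:,:2].astype(np.float32)*1000)])
    c=cv2.resize(im[v0:v1,u0:u1],None,fx=5,fy=5,interpolation=cv2.INTER_CUBIC);cv2.imwrite(f"pics/{n}0c.png",c)
    # base corners z from depth
a,b=[cv2.imread(f"pics/{n}0c.png") for n in("top","side")]
h=575;c=np.zeros((h,1100,3),np.uint8);c[:a.shape[0],:a.shape[1]]=a;c[:b.shape[0],540:540+b.shape[1]]=b
cv2.imwrite("pics/crop0.png",cv2.resize(cv2.convertScaleAbs(c,alpha=1.5),(800,418)))
E
```

```text
top 0.262 0.285 79 mean [ 0.4322 -0.0439  0.2725] min [ 0.421 -0.055  0.263] max [ 0.443 -0.033  0.279] px 281.4 236.3 rect [array([432.27 , -44.118]), array([21.25 , 21.538]), np.float64(89.181)]
top 0.22 0.262 19 mean [ 0.4311 -0.0426  0.2435] min [ 0.421 -0.055  0.22 ] max [ 0.484 -0.033  0.262] px 280.7 238.3 rect [array([452.49 , -44.871]), array([21.547, 62.761]), np.float64(88.528)]
top 0.206 0.22 214 mean [ 0.4802 -0.0463  0.214 ] min [ 0.422 -0.06   0.207] max [ 0.508 -0.033  0.22 ] px 281.5 219.9 rect [array([465.1  , -45.881]), array([27.376, 85.523]), np.float64(88.581)]
top 0.19 0.206 114 mean [ 0.4938 -0.0467  0.1993] min [ 0.472 -0.068  0.191] max [ 0.515 -0.025  0.206] px 281.5 215.5 rect [array([493.811, -46.84 ]), array([42.927, 43.393]), np.float64(88.587)]
top 0.155 0.175 1401 mean [ 0.4914 -0.0463  0.1654] min [ 0.448 -0.152  0.155] max [0.537 0.058 0.174] px 281.1 218.6 rect [array([492.66 , -46.569]), array([ 55.753, 209.397]), np.float64(10.252)]
side 0.262 0.285 69 mean [ 0.4293 -0.0464  0.2694] min [ 0.42  -0.056  0.262] max [ 0.442 -0.034  0.274] px 259.6 2
[... 171 characters left out ...]
 -0.037  0.262] px 260.2 220.2 rect [array([426.464, -49.672]), array([12.696, 23.288]), np.float64(48.26)]
side 0.206 0.22 214 mean [ 0.4695 -0.0488  0.2115] min [ 0.421 -0.062  0.206] max [ 0.507 -0.033  0.217] px 272.3 219.5 rect [array([463.966, -48.712]), array([86.046, 29.203]), np.float64(1.868)]
side 0.19 0.206 115 mean [ 0.4833 -0.0596  0.1972] min [ 0.427 -0.071  0.19 ] max [ 0.514 -0.023  0.205] px 279.3 222.5 rect [array([471.189, -53.579]), array([83.444, 46.968]), np.float64(16.109)]
side 0.155 0.175 940 mean [ 0.4884 -0.0692  0.1632] min [ 0.445 -0.155  0.155] max [0.537 0.06  0.175] px 284.0 232.5 rect [array([489.996, -47.895]), array([ 58.211, 210.551]), np.float64(10.309)]
```

View pics/crop0.png

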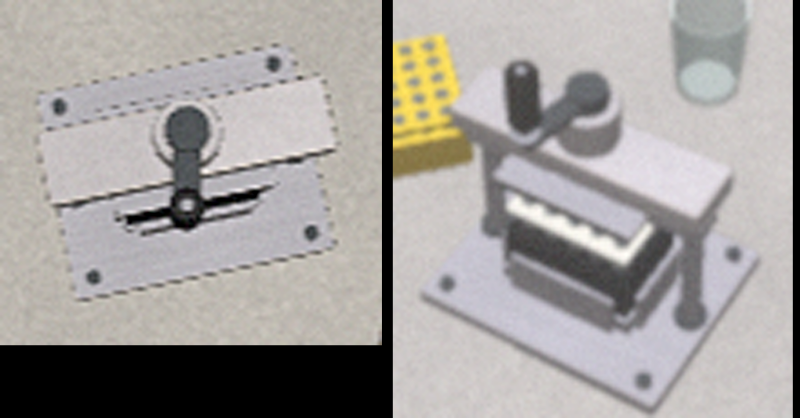

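The housing/axis is near (492,-47) mm and the grip near (432,-44) mm. Their separation of about 60 mm, top at 274 mm and housing top at 200 mm agree with the given sizes. The grip turns freely on its bolt, so I'll keep the tool's yaw fixed and only translate it around the circle.

play_rows:
  series:
    - [85,14,-32,14,0]
    - [85,14,-32,14,0]
    - [85,14,-32,14,0]
    - [85,14,-32,14,0]
    - [85,14,-32,14,0]

```text
time: 0.52
tool_pos: [0.2188, 0.4453, 0.3014]
ee_rot: [0.702, 0.084, 0.702, -0.085]
ft_force: [0.8, 0.4, 0.5]
opening: 0.0851
```

play_rows:
  series:
    - [85,14,-33,0,0]
    - [85,14,-33,0,0]
    - [85,14,-33,0,0]
    - [85,14,-33,0,0]
    - [85,14,-33,0,0]

```text
time: 0.93
tool_pos: [0.2887, 0.2802, 0.3011]
ee_rot: [0.702, 0.085, 0.702, -0.085]
ft_force: [0.6, -0.1, -0.7]
opening: 0.0851
```

play_rows:
  series:
    - [85,14,-33,0,0]
    - [85,14,-33,0,0]
    - [85,14,-33,0,0]
    - [85,14,-33,0,0]
    - [85,14,-33,0,0]

```text
time: 1.35
tool_pos: [0.3585, 0.1152, 0.3012]
ee_rot: [0.702, 0.085, 0.702, -0.084]
ft_force: [0.4, 1.5, 0.5]
opening: 0.0851
```

play_rows:
  series:
    - [85,14,-32,0,0]
    - [85,14,-32,0,0]
    - [85,14,-32,0,0]
    - [85,14,-32,0,0]
    - [85,14,-32,0,0]

```text
time: 1.77
tool_pos: [0.4285, -0.0447, 0.3014]
ee_rot: [0.702, 0.085, 0.702, -0.084]
ft_force: [1.4, 0.2, -0.5]
opening: 0.0853
```

play_rows:
  series:
    - [85,3,0,-24,0]
    - [85,0,0,-24,0]
    - [85,0,0,-23,0]
    - [85,0,0,0,0]

```text
time: 2.1
tool_pos: [0.4288, -0.043, 0.2269]
ee_rot: [0.7, 0.084, 0.704, -0.086]
ft_force: [-1.8, 0.3, -0.8]
opening: 0.0852
```

```bash
cat > see.py <<'E'
from workcell import robot
import cv2,numpy as np,sys
def shot(tag):
    out=[]
    for n,(u0,u1,v0,v1) in dict(top=(220,340,150,280),side=(205,335,130,310)).items():
        im,d=robot.get_image(n);ci=robot.camera_info(n);np.savez(f"{n}_{tag}.npz",im=im,d=d,**ci)
        out.append(cv2.resize(im[v0:v1,u0:u1],None,fx=540/(v1-v0),fy=540/(v1-v0)))
    c=cv2.convertScaleAbs(np.hstack(out),alpha=1.5);cv2.imwrite(f"pics/{tag}.png",cv2.resize(c,(800,int(540*800/c.shape[1]))))
def force(n=8):
    F=[]
    for _ in range(n):
        F.append(robot.sense()['ft_force']);robot.get_image("side")
    s=robot.sense();F=np.array(F)
    print('t',round(s['time'],2),'pos',(s['tool_pos']*1000).round(1),'F',F.mean(0).round(2),'sd',F.std(0).round(2));return F.mean(0)
E
python3 -c "
import see;see.shot('pre');see.force(4);print(see.robot.sense()['qpos'])"
```

```text
t 2.4 pos [432.3 -42.7 231.6] F [-0.4   0.18  0.21] sd [0.41 0.49 0.34]
[-0.6862541   0.06745077  0.72254592  2.0673528  -0.05324979  1.0220507
  1.39422497]
```

View pics/pre.png

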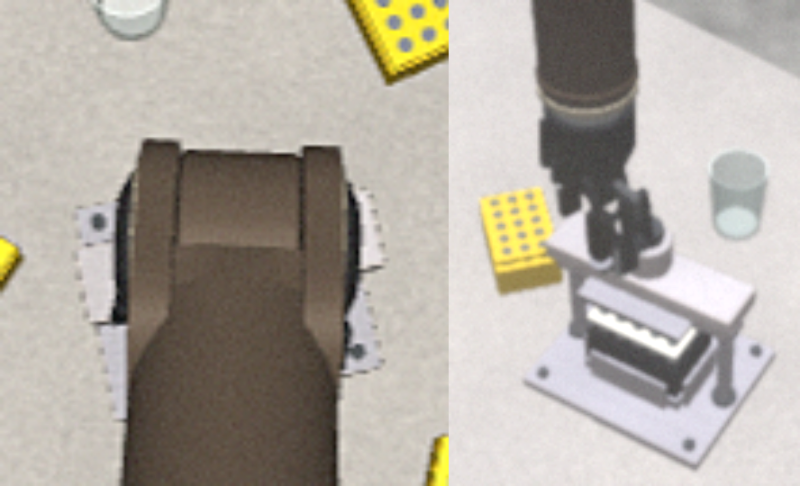

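The grip stands between the open fingers (right half, about (600,235)), and nothing else is touched. Closing now.

play_rows:
  series:
    - [18,0,0,0,0]
    - [18,0,0,0,0]
    - [18,0,0,0,0]
    - [18,0,0,0,0]
    - [18,0,0,0,0]
  squeeze: 70

```text
time: 2.82
tool_pos: [0.4315, -0.0429, 0.2304]
ee_rot: [0.702, 0.085, 0.702, -0.085]
ft_force: [1.0, 0.3, -0.5]
opening: 0.0249
```

play_rows:
  series:
    - [18,0,0,0,0]
    - [18,0,0,0,0]
    - [18,0,0,0,0]
    - [18,0,0,0,0]
    - [18,0,0,0,0]

```text
time: 3.23
tool_pos: [0.4315, -0.0428, 0.2305]
ee_rot: [0.702, 0.085, 0.702, -0.085]
ft_force: [-1.6, 0.9, 5.5]
opening: 0.0225
```

```bash
python3 - <<'E'
import see;see.force(4);print(see.robot.sense()['opening'])
import numpy as np
C=np.array([0,0]);a0=np.radians(177.6)
for da in(.1,.2,.3):
    p=[60*np.array([np.cos(a0-da*k),np.sin(a0-da*k)]) for k in range(40)]
    print(da,np.round(np.diff(p,axis=0),1)[:24].tolist())
E
```

```text
t 3.43 pos [431.5 -42.9 230.5] F [-1.53  0.63  5.46] sd [0.22 0.21 0.23]
0.022729210160499048
0.1 [[0.6, 6.0], [1.1, 5.9], [1.7, 5.7], [2.3, 5.5], [2.8, 5.3], [3.3, 5.0], [3.8, 4.6], [4.3, 4.2], [4.7, 3.8], [5.0, 3.3], [5.3, 2.8], [5.6, 2.2], [5.8, 1.7], [5.9, 1.1], [6.0, 0.5], [6.0, -0.1], [6.0, -0.7], [5.9, -1.3], [5.7, -1.9], [5.5, -2.5], [5.2, -3.0], [4.9, -3.5], [4.5, -4.0], [4.1, -4.4]]
0.2 [[1.7, 11.9], [4.0, 11.3], [6.2, 10.3], [8.1, 8.8], [9.7, 7.0], [10.9, 5.0], [11.7, 2.7], [12.0, 0.3], [11.8, -2.0], [11.2, -4.3], [10.1, -6.5], [8.6, -8.3], [6.8, -9.9], [4.7, -11.0], [2.4, -11.7], [-0.0, -12.0], [-2.4, -11.7], [-4.7, -11.0], [-6.8, -9.9], [-8.6, -8.3], [-10.1, -6.5], [-11.2, -4.3], [-11.8, -2.0], [-12.0, 0.4]]
0.3 [[3.4, 17.6], [8.5, 15.8], [12.8, 12.6], [15.9, 8.3], [17.6, 3.2], [17.8, -2.2], [16.4, -7.3], [13.5, -11.8], [9.4, -15.3], [4.4, -17.4], [-0.9, -17.9], [-6.2, -16.8], [-10.9, -14.3], [-14.6, -10.4], [-17.0, -5.6], [-17.9, -0.4], [-17.2, 4.9], [-15.0, 9.8], [-11.4, 13.8], [-6.8, 16.6], [-1.6, 17.9], [3.7, 17.5], [8.7, 15.7], [13.0, 12.4]]
```

play_rows:
  series:
    - [18,1.7,11.9,0,0]
    - [18,4.0,11.3,0,0]
    - [18,6.2,10.3,0,0]
    - [18,8.1,8.8,0,0]
    - [18,9.7,7.0,0,0]

```text
time: 3.85
tool_pos: [0.4621, 0.0073, 0.2305]
ee_rot: [0.702, 0.084, 0.702, -0.084]
ft_force: [0.4, -2.8, 4.3]
opening: 0.022
```

```bash
python3 - <<'E'
import see;see.force(4);print(see.robot.sense()['opening'],see.robot.sense()['qpos'].round(2))
E
```

```text
t 4.05 pos [462.3   7.2 230.5] F [1.07 1.07 5.18] sd [1.93 2.3  2.6 ]
0.022387083496004077 [-0.73  0.14  0.68  2.01 -0.1   1.03  1.33]
```

play_rows:
  series:
    - [18,10.9,5.0,0,0]
    - [18,11.7,2.7,0,0]
    - [18,12.0,0.3,0,0]
    - [18,11.8,-2.0,0,0]
    - [18,11.2,-4.3,0,0]

```text
time: 4.47
tool_pos: [0.5196, 0.0079, 0.2305]
ee_rot: [0.702, 0.084, 0.702, -0.085]
ft_force: [-2.0, -3.3, 7.2]
opening: 0.0226
```

```bash
python3 - <<'E'
import see;see.force(4)
E
```

```text
t 4.67 pos [520.2   7.5 230.6] F [ 1.21 -1.13  5.88] sd [2.33 1.43 1.45]
```

play_rows:
  series:
    - [18,10.1,-6.5,0,0]
    - [18,8.6,-8.3,0,0]
    - [18,6.8,-9.9,0,0]
    - [18,4.7,-11.0,0,0]
    - [18,2.4,-11.7,0,0]

```text
time: 5.08
tool_pos: [0.5514, -0.04, 0.2304]
ee_rot: [0.702, 0.085, 0.703, -0.085]
ft_force: [-6.4, 0.2, 11.1]
opening: 0.0224
```

```bash
cat >> see.py <<'E'
def tf(n=5,cx=491.5,cy=-45.2):
    F=[]
    for _ in range(n):
        F.append(robot.sense()['ft_force'][:2]);robot.get_image("side")
    s=robot.sense();p=s['tool_pos']*1000
    a=np.arctan2(p[1]-cy,p[0]-cx);F=np.array(F);t=np.array([np.sin(a),-np.cos(a)]);r=np.array([np.cos(a),np.sin(a)])
    print('t',round(s['time'],2),'pos',p.round(1),'ang',a.round(3),'R',np.hypot(p[0]-cx,p[1]-cy).round(1),'resist',(-F@t).round(1),'radial',(F@r).round(1),'op',s['opening'].round(4))
E
python3 - <<'E'
import see,numpy as np;see.tf()
f=np.load('side_pre.npz');d=f['d'];P=f['pose'];im=f['im']
v,u=np.mgrid[:420,:560]
X=np.stack([(u-f['cx'])/f['fx']*d,(v-f['cy'])/f['fy']*d,d],-1)@P[:3,:3].T+P[:3,3]
for c in(262,270,278,286):
    print(c,[(r,int(im[r,c].mean()),(X[r,c]*1000).round().astype(int).tolist()) for r in range(228,280,2)][:26])
E
```

```text
Traceback (most recent call last):
  File "see.py", line 21, in tf
    print('t',round(s['time'],2),'pos',p.round(1),'ang',a.round(3),'R',np.hypot(p[0]-cx,p[1]-cy).round(1),'resist',(-F@t).round(1),'radial',(F@r).round(1),'op',s['opening'].round(4))
                                                                                                                                                                ^^^^^^^^^^^^^^^^^^
AttributeError: 'float' object has no attribute 'round'
```

```bash
sed -i "s/s\['opening'\].round(4)/round(s['opening'],4)/" see.py
python3 - <<'E'
import see,numpy as np;see.tf()
f=np.load('side_pre.npz');d=f['d'];P=f['pose'];im=f['im']
v,u=np.mgrid[:420,:560]
X=np.stack([(u-f['cx'])/f['fx']*d,(v-f['cy'])/f['fy']*d,d],-1)@P[:3,:3].T+P[:3,3]
for c in(270,278):
    print(c,[(r,int(im[r,c].mean()),(X[r,c]*1000).round().astype(int).tolist()) for r in range(232,274,2)])
E
```

```text
t 5.58 pos [551.4 -40.4 230.5] ang 0.08 R 60.1 resist [-1.4 -1.2 -1.3 -1.1 -1.8] radial [-2.2 -3.1 -1.6 -1.7 -2.4] op 0.0222
270 [(232, 123, [467, -42, 163]), (234, 99, [464, -44, 158]), (236, 90, [465, -43, 150]), (238, 130, [463, -45, 145]), (240, 148, [467, -40, 130]), (242, 147, [465, -41, 125]), (244, 144, [460, -46, 125]), (246, 126, [454, -52, 126]), (248, 98, [454, -52, 119]), (250, 179, [467, -38, 88]), (252, 181, [461, -44, 90]), (254, 129, [458, -47, 87]), (256, 60, [466, -39, 65]), (258, 51, [461, -43, 65]), (260, 52, [457, -46, 62]), (262, 53, [455, -48, 57]), (264, 79, [455, -48, 47]), (266, 129, [450, -53, 48]), (268, 86, [449, -53, 41]), (270, 86, [447, -55, 35]), (272, 86, [447, -55, 26])]
278 [(232, 95, [475, -62, 170]), (234, 155, [475, -62, 162]), (236, 144, [469, -67, 164]), (238, 96, [-120, -614, 1041]), (240, 94, [468, -68, 150]), (242, 135, [478, -59, 127]), (244, 149, [472, -64, 128]), (246, 146, [468, -67, 126]), (248, 147, [462, -73, 128]), (250, 118, [458, -76, 125]), (252, 150, [462, -72, 110]), (254, 179, [470, -65, 90]), (256, 180, [465, -69, 89]), (258, 113, [459, -75, 91]), (260, 59, [471, -64, 64]), (262, 51, [464, -70, 66]), (264, 49, [460, -73, 63]), (266, 53, [461, -72, 53]), (268, 77, [461, -72, 45]), (270, 120, [454, -78, 48]), (272, 85, [455, -77, 38])]
```

Depth in the side picture puts the cap top at about 90 mm, the platen's top face at 126 mm and the rack top at about 65 mm. Contact should come roughly 5 to 6 rad after the start, so I'll carry on winding.

play_rows:
  series:
    - [18,0,-12.0,0,0]
    - [18,-2.4,-11.7,0,0]
    - [18,-4.7,-11.0,0,0]
    - [18,-6.8,-9.9,0,0]
    - [18,-8.6,-8.3,0,0]

```text
time: 6.0
tool_pos: [0.5289, -0.0922, 0.2305]
ee_rot: [0.702, 0.085, 0.702, -0.084]
ft_force: [-3.0, 4.3, 7.8]
opening: 0.0224
```

```bash
python3 - <<'E'
import see,numpy as np;see.tf(3)
a0=np.arctan2(0,1)
for s,da in((0.1-1,.1),):
    p=[60*np.array([np.cos(s-da*k),np.sin(s-da*k)]) for k in range(76)]
    for i in range(0,75,5): print(round(s-da*i,2),np.round(np.diff(p,axis=0),1)[i:i+5].tolist())
E
```

```text
t 6.15 pos [528.1 -92.8 230.5] ang -0.916 R 60.1 resist [ 0.2 -2.7 -0.7] radial [-5.2 -4.3 -3.4] op 0.0225
-0.9 [[-4.9, -3.5], [-5.2, -3.0], [-5.5, -2.4], [-5.7, -1.9], [-5.9, -1.3]]
-1.4 [[-6.0, -0.7], [-6.0, -0.1], [-6.0, 0.5], [-5.9, 1.1], [-5.8, 1.7]]
-1.9 [[-5.6, 2.2], [-5.3, 2.8], [-5.0, 3.3], [-4.7, 3.8], [-4.3, 4.2]]
-2.4 [[-3.8, 4.6], [-3.3, 5.0], [-2.8, 5.3], [-2.3, 5.5], [-1.7, 5.7]]
-2.9 [[-1.1, 5.9], [-0.5, 6.0], [0.1, 6.0], [0.6, 6.0], [1.2, 5.9]]
-3.4 [[1.8, 5.7], [2.4, 5.5], [2.9, 5.2], [3.4, 4.9], [3.9, 4.6]]
-3.9 [[4.3, 4.1], [4.7, 3.7], [5.1, 3.2], [5.4, 2.7], [5.6, 2.1]]
-4.4 [[5.8, 1.6], [5.9, 1.0], [6.0, 0.4], [6.0, -0.2], [5.9, -0.8]]
-4.9 [[5.8, -1.4], [5.7, -2.0], [5.4, -2.5], [5.2, -3.1], [4.8, -3.6]]
-5.4 [[4.4, -4.0], [4.0, -4.5], [3.5, -4.8], [3.0, -5.2], [2.5, -5.4]]
-5.9 [[2.0, -5.7], [1.4, -5.8], [0.8, -5.9], [0.2, -6.0], [-0.4, -6.0]]
-6.4 [[-1.0, -5.9], [-1.6, -5.8], [-2.2, -5.6], [-2.7, -5.4], [-3.2, -5.1]]
-6.9 [[-3.7, -4.7], [-4.2, -4.3], [-4.6, -3.9], [-4.9, -3.4], [-5.3, -2.9]]
-7.4 [[-5.5, -2.4], [-5.7, -1.8], [-5.9, -1.2], [-6.0, -0.6], [-6.0, -0.0]]
-7.9 [[-6.0, 0.6], [-5.9, 1.2], [-5.7, 1.7], [-5.5, 2.3], [-5.3, 2.9]]
```

play_rows:
  series:
    - [18,-4.9,-3.5,0,0]
    - [18,-5.2,-3.0,0,0]
    - [18,-5.5,-2.4,0,0]
    - [18,-5.7,-1.9,0,0]
    - [18,-5.9,-1.3,0,0]

```text
time: 6.57
tool_pos: [0.5021, -0.1043, 0.2305]
ee_rot: [0.702, 0.085, 0.702, -0.084]
ft_force: [0.8, 1.3, 6.6]
opening: 0.0226
```

play_rows:
  series:
    - [18,-6.0,-0.7,0,0]
    - [18,-6.0,-0.1,0,0]
    - [18,-6.0,0.5,0,0]
    - [18,-5.9,1.1,0,0]
    - [18,-5.8,1.7,0,0]

```text
time: 6.98
tool_pos: [0.4724, -0.1021, 0.2305]
ee_rot: [0.702, 0.085, 0.702, -0.085]
ft_force: [0.0, 1.0, 4.4]
opening: 0.0228
```

```bash
python3 - <<'E'
import see;see.tf(4)
E
```

```text
t 7.18 pos [ 471.9 -102.   230.5] ang -1.904 R 60.0 resist [-0.3 -2.  -0.7 -1.2] radial [-1.   1.4  1.   1. ] op 0.0226
```

play_rows:
  series:
    - [18,-5.6,2.2,0,0]
    - [18,-5.3,2.8,0,0]
    - [18,-5.0,3.3,0,0]
    - [18,-4.7,3.8,0,0]
    - [18,-4.3,4.2,0,0]

```text
time: 7.6
tool_pos: [0.4471, -0.0857, 0.2305]
ee_rot: [0.702, 0.085, 0.702, -0.085]
ft_force: [1.7, 0.4, 5.1]
opening: 0.0225
```

play_rows:
  series:
    - [18,-3.8,4.6,0,0]
    - [18,-3.3,5.0,0,0]
    - [18,-2.8,5.3,0,0]
    - [18,-2.3,5.5,0,0]
    - [18,-1.7,5.7,0,0]

```text
time: 8.02
tool_pos: [0.4331, -0.0595, 0.2305]
ee_rot: [0.702, 0.085, 0.702, -0.085]
ft_force: [0.7, -1.5, 5.6]
opening: 0.022
```

```bash
python3 - <<'E'
import see;see.tf(3);see.shot('mid')
E
```

```text
t 8.17 pos [433.  -58.8 230.5] ang -2.913 R 60.1 resist [ 1.6 -1.1 -1.5] radial [-0.4  2.9  1.4] op 0.0224
```

View pics/mid.png

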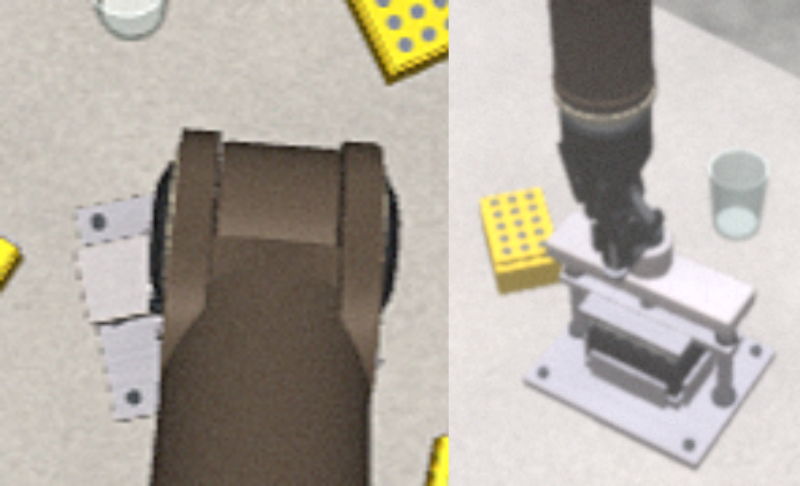

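The picture shows the platen down almost onto the white cap plate (right half, about (635,310)), with the hand still holding the grip. Resistance is beginning to rise.

play_rows:
  series:
    - [18,-1.1,5.9,0,0]
    - [18,-0.5,6.0,0,0]
    - [18,0.1,6.0,0,0]
    - [18,0.6,6.0,0,0]
    - [18,1.2,5.9,0,0]

```text
time: 8.68
tool_pos: [0.4334, -0.0299, 0.2305]
ee_rot: [0.702, 0.085, 0.702, -0.085]
ft_force: [0.0, -2.4, 6.5]
opening: 0.0222
```

```bash
python3 - <<'E'
import see;see.tf(3)
E
```

```text
t 8.83 pos [433.6 -29.2 230.5] ang 2.872 R 60.1 resist [ 2.3  0.3 -0. ] radial [-0.7  1.3  1.1] op 0.0225
```

play_rows:
  series:
    - [18,1.8,5.7,0,0]
    - [18,2.4,5.5,0,0]
    - [18,2.9,5.2,0,0]
    - [18,3.4,4.9,0,0]
    - [18,3.9,4.6,0,0]

```text
time: 9.25
tool_pos: [0.4478, -0.0039, 0.2305]
ee_rot: [0.702, 0.085, 0.702, -0.085]
ft_force: [-2.5, -1.1, 7.7]
opening: 0.0225
```

```bash
python3 - <<'E'
import see;see.tf(3)
E
```

```text
t 9.4 pos [448.3  -3.5 230.5] ang 2.373 R 60.1 resist [ 2.5 -0.4  0.1] radial [ 1.   0.7 -0.4] op 0.0227
```

In-motion resistance is now steady at about 2.4 N, which matches pushing the plugs in. I'll go slower from here.

play_rows:
  series:
    - [18,4.3,4.1,0,0]
    - [18,4.7,3.7,0,0]
    - [18,5.1,3.2,0,0]
    - [18,5.4,2.7,0,0]
    - [18,5.6,2.1,0,0]

```text
time: 9.82
tool_pos: [0.4729, 0.0119, 0.2305]
ee_rot: [0.702, 0.085, 0.702, -0.085]
ft_force: [-1.6, -0.8, 7.9]
opening: 0.0226
```

```bash
python3 - <<'E'
import see,numpy as np;see.tf(2)
s=-4.4;da=.05
p=[60*np.array([np.cos(s-da*k),np.sin(s-da*k)]) for k in range(76)]
for i in range(0,75,5): print(round(s-da*i,2),np.round(np.diff(p,axis=0),1)[i:i+5].tolist())
E
```

```text
t 9.92 pos [473.7  12.2 230.5] ang 1.871 R 60.1 resist [ 1.8 -0.7] radial [-0.3  0.6] op 0.0227
-4.4 [[2.9, 0.9], [2.9, 0.7], [2.9, 0.6], [3.0, 0.4], [3.0, 0.3]]
-4.65 [[3.0, 0.1], [3.0, -0.0], [3.0, -0.2], [3.0, -0.3], [3.0, -0.5]]
-4.9 [[2.9, -0.6], [2.9, -0.8], [2.9, -0.9], [2.8, -1.1], [2.7, -1.2]]
-5.15 [[2.7, -1.3], [2.6, -1.5], [2.5, -1.6], [2.5, -1.7], [2.4, -1.8]]
-5.4 [[2.3, -2.0], [2.2, -2.1], [2.1, -2.2], [2.0, -2.3], [1.8, -2.4]]
-5.65 [[1.7, -2.5], [1.6, -2.5], [1.5, -2.6], [1.3, -2.7], [1.2, -2.8]]
-5.9 [[1.1, -2.8], [0.9, -2.9], [0.8, -2.9], [0.6, -2.9], [0.5, -3.0]]
-6.15 [[0.3, -3.0], [0.2, -3.0], [0.0, -3.0], [-0.1, -3.0], [-0.3, -3.0]]
-6.4 [[-0.4, -3.0], [-0.6, -2.9], [-0.7, -2.9], [-0.9, -2.9], [-1.0, -2.8]]
-6.65 [[-1.1, -2.8], [-1.3, -2.7], [-1.4, -2.6], [-1.5, -2.6], [-1.7, -2.5]]
-6.9 [[-1.8, -2.4], [-1.9, -2.3], [-2.0, -2.2], [-2.1, -2.1], [-2.2, -2.0]]
-7.15 [[-2.3, -1.9], [-2.4, -1.8], [-2.5, -1.6], [-2.6, -1.5], [-2.7, -1.4]]
-7.4 [[-2.7, -1.2], [-2.8, -1.1], [-2.8, -1.0], [-2.9, -0.8], [-2.9, -0.7]]
-7.65 [[-3.0, -0.5], [-3.0, -0.4], [-3.0, -0.2], [-3.0, -0.1], [-3.0, 0.1]]
-7.9 [[-3.0, 0.2], [-3.0, 0.4], [-3.0, 0.5], [-2.9, 0.7], [-2.9, 0.8]]
```

play_rows:
  series:
    - [18,2.9,0.9,0,0]
    - [18,2.9,0.7,0,0]
    - [18,2.9,0.6,0,0]
    - [18,3.0,0.4,0,0]
    - [18,3.0,0.3,0,0]

```text
time: 10.33
tool_pos: [0.4875, 0.0147, 0.2305]
ee_rot: [0.702, 0.085, 0.702, -0.085]
ft_force: [-1.8, -0.9, 7.7]
opening: 0.0226
```

play_rows:
  series:
    - [18,3.0,0.1,0,0]
    - [18,3.0,0,0,0]
    - [18,3.0,-0.2,0,0]
    - [18,3.0,-0.3,0,0]
    - [18,3.0,-0.5,0,0]

```text
time: 10.75
tool_pos: [0.5025, 0.0138, 0.2305]
ee_rot: [0.702, 0.085, 0.702, -0.085]
ft_force: [-1.7, 0.1, 7.5]
opening: 0.0223
```

```bash
python3 - <<'E'
import see;see.tf(3);see.shot('b')
import numpy as np
for n in('side_pre','side_b'):
    f=np.load(n+'.npz');d=f['d'];P=f['pose'];im=f['im']
    v,u=np.mgrid[:420,:560]
    X=np.stack([(u-f['cx'])/f['fx']*d,(v-f['cy'])/f['fy']*d,d],-1)@P[:3,:3].T+P[:3,3]
    # heights over the columns of the front edge
    for c in(262,266,270,274,278,282):
        print(n,c,[(int(im[r,c].mean()),int(X[r,c,2]*1000)) for r in range(240,276,2)])
E
```

```text
t 10.9 pos [502.9  13.7 230.5] ang 1.379 R 60.0 resist [1.7 0.4 0.6] radial [-0.2 -0.5 -1. ] op 0.0228
side_pre 262 [(148, 126), (135, 126), (83, 120), (141, 87), (179, 91), (141, 87), (73, 68), (58, 62), (51, 66), (52, 56), (61, 48), (119, 46), (86, 41), (86, 35), (85, 24), (106, 20), (149, 10), (150, 1041)]
side_pre 266 [(145, 126), (146, 124), (131, 127), (122, 122), (163, 86), (183, 87), (136, 91), (64, 70), (56, 66), (50, 62), (50, 56), (71, 47), (128, 51), (89, 43), (85, 36), (85, 25), (103, 17), (146, 11)]
side_pre 270 [(148, 130), (147, 124), (144, 124), (126, 125), (98, 118), (179, 88), (181, 89), (129, 87), (60, 64), (51, 64), (52, 61), (53, 57), (79, 47), (129, 48), (86, 40), (86, 35), (86, 26), (105, 19)]
side_pre 274 [(129, 143), (148, 126), (146, 126), (146, 128), (122, 125), (90, 114), (153, 91), (181, 90), (121, 85), (66, 66), (47, 63), (55, 64), (50, 57), (78, 48), (125, 47), (83, 45), (85, 29), (81, 28)]
side_pre 278 [(94, 150), (135, 126), (149, 127), (146, 125), (147, 127), (118, 125), (150, 110), (179, 90), (180, 89), (113, 91), (59, 63), (51, 65), (49, 63), (53,
[... 775 characters left out ...]
4, 66), (52, 59), (53, 53), (78, 49), (126, 44), (84, 42), (80, 30), (82, 23), (102, 17)]
side_b 274 [(126, 144), (145, 101), (147, 99), (142, 102), (143, 94), (142, 92), (141, 92), (142, 97), (98, 93), (74, 78), (54, 62), (51, 64), (48, 56), (74, 47), (116, 47), (86, 43), (79, 32), (79, 26)]
side_b 278 [(87, 148), (78, 115), (79, 108), (119, 100), (141, 99), (142, 99), (140, 97), (142, 95), (140, 97), (94, 94), (70, 80), (52, 66), (51, 64), (44, 56), (79, 48), (115, 47), (82, 41), (82, 33)]
side_b 282 [(92, 157), (88, 148), (107, 99), (143, 101), (145, 96), (134, 99), (141, 98), (143, 98), (140, 98), (139, 96), (92, 93), (72, 80), (53, 67), (51, 63), (48, 55), (77, 45), (113, 47), (83, 45)]
```

play_rows:
  series:
    - [18,2.9,-0.6,0,0]
    - [18,2.9,-0.8,0,0]
    - [18,2.9,-0.9,0,0]
    - [18,2.8,-1.1,0,0]
    - [18,2.7,-1.2,0,0]

```text
time: 11.42
tool_pos: [0.5167, 0.0093, 0.2305]
ee_rot: [0.702, 0.085, 0.702, -0.085]
ft_force: [-1.9, 0.1, 7.9]
opening: 0.0225
```

play_rows:
  series:
    - [18,2.7,-1.3,0,0]
    - [18,2.6,-1.5,0,0]
    - [18,2.5,-1.6,0,0]
    - [18,2.5,-1.7,0,0]
    - [18,2.4,-1.8,0,0]

```text
time: 11.83
tool_pos: [0.5293, 0.0015, 0.2305]
ee_rot: [0.702, 0.085, 0.702, -0.085]
ft_force: [-2.6, 0.7, 8.6]
opening: 0.0222
```

```bash
python3 - <<'E'
import see;see.tf(3)
E
```

```text
t 11.98 pos [529.7   1.1 230.5] ang 0.881 R 60.0 resist [ 2.5  0.9 -0.2] radial [-1.2 -0.2 -1.1] op 0.0224
```

play_rows:
  series:
    - [18,2.3,-2.0,0,0]
    - [18,2.2,-2.1,0,0]
    - [18,2.1,-2.2,0,0]
    - [18,2.0,-2.3,0,0]
    - [18,1.8,-2.4,0,0]

```text
time: 12.4
tool_pos: [0.5397, -0.0094, 0.2305]
ee_rot: [0.702, 0.085, 0.702, -0.084]
ft_force: [-1.6, 0.7, 8.7]
opening: 0.0226
```

```bash
python3 - <<'E'
import see;see.tf(3)
E
```

```text
t 12.55 pos [540.   -9.8 230.5] ang 0.63 R 60.0 resist [ 1.5  0.9 -0.3] radial [-0.9 -0.3 -0.9] op 0.0228
```

play_rows:
  series:
    - [18,1.7,-2.5,0,0]
    - [18,1.6,-2.5,0,0]
    - [18,1.5,-2.6,0,0]
    - [18,1.3,-2.7,0,0]
    - [18,1.2,-2.8,0,0]

```text
time: 12.97
tool_pos: [0.5469, -0.022, 0.2305]
ee_rot: [0.702, 0.085, 0.702, -0.084]
ft_force: [-3.0, 2.2, 9.7]
opening: 0.0227
```

```bash
python3 - <<'E'
import see;see.tf(3)
E
```

```text
t 13.12 pos [547.1 -22.5 230.5] ang 0.388 R 60.0 resist [3.1 2.6 1.1] radial [-1.9 -1.9 -1.9] op 0.0229
```

play_rows:
  series:
    - [18,1.1,-2.8,0,0]
    - [18,0.9,-2.9,0,0]
    - [18,0.8,-2.9,0,0]

```text
time: 13.37
tool_pos: [0.5496, -0.03, 0.2305]
ee_rot: [0.702, 0.085, 0.703, -0.084]
ft_force: [-3.3, 3.6, 9.7]
opening: 0.0226
```

```bash
python3 - <<'E'
import see;see.tf(4)
E
```

```text
t 13.57 pos [549.7 -30.6 230.5] ang 0.246 R 60.0 resist [4.3 3.  2.3 2.7] radial [-2.3 -1.1 -1.4 -0.8] op 0.0229
```

Resistance climbs by about 8 N/rad (3.1, then 4.3 N), so the plate is home. I'll make one last 0.05 rad nudge to land in the middle of the target band, then hold.

play_rows:
  series:
    - [18,0.6,-2.9,0,0]
    - [18,0,0,0,0]

```text
time: 13.73
tool_pos: [0.5503, -0.0332, 0.2305]
ee_rot: [0.702, 0.085, 0.702, -0.084]
ft_force: [-2.1, 2.6, 8.8]
opening: 0.0225
```

```bash
python3 - <<'E'
import see,numpy as np;see.tf(4)
s=0.2
for da in(.1,.2):
    p=[60*np.array([np.cos(s+da*k),np.sin(s+da*k)]) for k in range(66)]
    for i in range(0,65 if da==.2 else 10,5): print(round(s+da*i,2),np.round(np.diff(p,axis=0),1)[i:i+5].tolist())
E
```

```text
t 13.93 pos [550.3 -33.2 230.5] ang 0.202 R 60.0 resist [3.  3.9 2.7 4.1] radial [-1.6 -1.7 -1.5 -1.3] op 0.0225
0.2 [[-1.5, 5.8], [-2.1, 5.6], [-2.6, 5.4], [-3.1, 5.1], [-3.6, 4.8]]
0.7 [[-4.1, 4.4], [-4.5, 4.0], [-4.9, 3.5], [-5.2, 3.0], [-5.5, 2.4]]
0.2 [[-3.5, 11.4], [-5.7, 10.5], [-7.7, 9.2], [-9.4, 7.4], [-10.7, 5.4]]
1.2 [[-11.5, 3.2], [-11.9, 0.8], [-11.9, -1.5], [-11.3, -3.9], [-10.3, -6.0]]
2.2 [[-8.9, -8.0], [-7.2, -9.6], [-5.1, -10.8], [-2.9, -11.6], [-0.5, -12.0]]
3.2 [[1.9, -11.8], [4.2, -11.2], [6.3, -10.2], [8.2, -8.7], [9.8, -6.9]]
4.2 [[11.0, -4.8], [11.7, -2.5], [12.0, -0.1], [11.8, 2.2], [11.1, 4.5]]
5.2 [[10.0, 6.6], [8.5, 8.5], [6.6, 10.0], [4.5, 11.1], [2.2, 11.8]]
6.2 [[-0.2, 12.0], [-2.6, 11.7], [-4.9, 11.0], [-6.9, 9.8], [-8.7, 8.2]]
7.2 [[-10.2, 6.3], [-11.2, 4.2], [-11.8, 1.8], [-12.0, -0.6], [-11.6, -2.9]]
8.2 [[-10.8, -5.2], [-9.6, -7.2], [-7.9, -9.0], [-6.0, -10.4], [-3.8, -11.4]]
9.2 [[-1.5, -11.9], [0.9, -11.9], [3.3, -11.5], [5.5, -10.7], [7.5, -9.4]]
10.2 [[9.2, -7.7], [10.5, -5.7], [11.5, -3.5], [11.9, -1.1], [11.9, 1.2]]
11.2 [[11.4, 3.6], [10.5, 5.8], [9.1, 7.8], [7.4, 9.4], [5.4, 10.7]]
12.2 [[3.2, 11.6], [0.8, 12.0], [-1.6, 11.9], [-3.9, 11.3], [-6.1, 10.3]]
```

The plate is held firm at about 3.4 N static and 4.3 N moving. Winding back counter-clockwise now; at least 9.2 rad is free before the top stop.

play_rows:
  series:
    - [18,-3.5,11.4,0,0]
    - [18,-5.7,10.5,0,0]
    - [18,-7.7,9.2,0,0]
    - [18,-9.4,7.4,0,0]
    - [18,-10.7,5.4,0,0]

```text
time: 14.35
tool_pos: [0.5141, 0.0104, 0.2305]
ee_rot: [0.703, 0.084, 0.701, -0.085]
ft_force: [0.6, -1.7, 4.3]
opening: 0.0226
```

play_rows:
  series:
    - [18,-11.5,3.2,0,0]
    - [18,-11.9,0.8,0,0]
    - [18,-11.9,-1.5,0,0]
    - [18,-11.3,-3.9,0,0]
    - [18,-10.3,-6.0,0,0]

```text
time: 14.77
tool_pos: [0.4566, 0.0037, 0.2305]
ee_rot: [0.702, 0.085, 0.702, -0.084]
ft_force: [2.1, 1.3, 5.9]
opening: 0.0224
```

play_rows:
  series:
    - [18,-8.9,-8.0,0,0]
    - [18,-7.2,-9.6,0,0]
    - [18,-5.1,-10.8,0,0]
    - [18,-2.9,-11.6,0,0]
    - [18,-0.5,-12.0,0,0]

```text
time: 15.18
tool_pos: [0.4315, -0.0493, 0.2305]
ee_rot: [0.702, 0.085, 0.702, -0.084]
ft_force: [2.0, 2.6, 5.3]
opening: 0.0224
```

```bash
python3 - <<'E'
import see;see.tf(2)
E
```

```text
t 15.28 pos [431.8 -51.  230.5] ang -3.045 R 60.0 resist [-2.4  0.6] radial [-2.2  0.8] op 0.0222
```

play_rows:
  series:
    - [18,1.9,-11.8,0,0]
    - [18,4.2,-11.2,0,0]
    - [18,6.3,-10.2,0,0]
    - [18,8.2,-8.7,0,0]
    - [18,9.8,-6.9,0,0]

```text
time: 15.7
tool_pos: [0.4628, -0.098, 0.2305]
ee_rot: [0.702, 0.085, 0.702, -0.084]
ft_force: [0.2, 4.5, 8.2]
opening: 0.0226
```

play_rows:
  series:
    - [18,11.0,-4.8,0,0]
    - [18,11.7,-2.5,0,0]
    - [18,12.0,-0.1,0,0]
    - [18,11.8,2.2,0,0]
    - [18,11.1,4.5,0,0]

```text
time: 16.12
tool_pos: [0.5205, -0.098, 0.2304]
ee_rot: [0.702, 0.085, 0.702, -0.084]
ft_force: [-4.8, 4.4, 10.5]
opening: 0.0225
```

play_rows:
  series:
    - [18,10.0,6.6,0,0]
    - [18,8.5,8.5,0,0]
    - [18,6.6,10.0,0,0]
    - [18,4.5,11.1,0,0]
    - [18,2.2,11.8,0,0]

```text
time: 16.53
tool_pos: [0.5514, -0.0505, 0.2304]
ee_rot: [0.701, 0.085, 0.703, -0.085]
ft_force: [-6.6, -1.0, 11.9]
opening: 0.0225
```

```bash
python3 - <<'E'
import see;see.tf(2)
E
```

```text
t 16.63 pos [551.5 -48.5 230.5] ang -0.054 R 60.1 resist [-1.3  1.7] radial [-6.5 -6.9] op 0.0228
```

play_rows:
  series:
    - [18,-0.2,12.0,0,0]
    - [18,-2.6,11.7,0,0]
    - [18,-4.9,11.0,0,0]
    - [18,-6.9,9.8,0,0]
    - [18,-8.7,8.2,0,0]

```text
time: 17.05
tool_pos: [0.5289, 0.0019, 0.2305]
ee_rot: [0.702, 0.084, 0.702, -0.085]
ft_force: [-0.8, -4.4, 8.0]
opening: 0.0226
```

play_rows:
  series:
    - [18,-10.2,6.3,0,0]
    - [18,-11.2,4.2,0,0]
    - [18,-11.8,1.8,0,0]
    - [18,-12.0,-0.6,0,0]
    - [18,-11.6,-2.9,0,0]

```text
time: 17.47
tool_pos: [0.4721, 0.0116, 0.2305]
ee_rot: [0.703, 0.084, 0.702, -0.084]
ft_force: [2.0, -2.3, 5.3]
opening: 0.0222
```

play_rows:
  series:
    - [18,-10.8,-5.2,0,0]
    - [18,-9.6,-7.2,0,0]
    - [18,-7.9,-9.0,0,0]
    - [18,-6.0,-10.4,0,0]
    - [18,-3.8,-11.4,0,0]

```text
time: 17.88
tool_pos: [0.433, -0.0315, 0.2305]
ee_rot: [0.702, 0.085, 0.702, -0.084]
ft_force: [-0.6, 2.2, 8.2]
opening: 0.0225
```

```bash
python3 - <<'E'
import see,numpy as np;see.tf(2)
s=9.24-2*np.pi;da=.1
p=[60*np.array([np.cos(s+da*k),np.sin(s+da*k)]) for k in range(31)]
for i in range(0,30,5): print(round(s+da*i,2),np.round(np.diff(p,axis=0),1)[i:i+5].tolist())
E
```

```text
t 17.98 pos [432.6 -33.5 230.5] ang 2.945 R 60.0 resist [-2.1  1.2] radial [1.  4.1] op 0.023
2.96 [[-0.8, -5.9], [-0.2, -6.0], [0.4, -6.0], [1.0, -5.9], [1.6, -5.8]]
3.46 [[2.1, -5.6], [2.7, -5.4], [3.2, -5.1], [3.7, -4.7], [4.2, -4.3]]
3.96 [[4.6, -3.9], [4.9, -3.4], [5.2, -2.9], [5.5, -2.4], [5.7, -1.8]]
4.46 [[5.9, -1.2], [6.0, -0.6], [6.0, -0.0], [6.0, 0.6], [5.9, 1.2]]
4.96 [[5.7, 1.7], [5.5, 2.3], [5.3, 2.8], [5.0, 3.4], [4.6, 3.8]]
5.46 [[4.2, 4.3], [3.8, 4.7], [3.3, 5.0], [2.8, 5.3], [2.2, 5.6]]
```

Near the start angle now. I'll go slowly in 0.25 rad calls and watch for the top stop.

```bash
python3 - <<'E'
import numpy as np
s=2.95;da=.05
p=[60*np.array([np.cos(s+da*k),np.sin(s+da*k)]) for k in range(56)]
for i in range(0,55,5): print(round(s+da*i,2),np.round(np.diff(p,axis=0),1)[i:i+5].tolist())
E
```

```text
2.95 [[-0.5, -3.0], [-0.3, -3.0], [-0.2, -3.0], [-0.0, -3.0], [0.1, -3.0]]
3.2 [[0.2, -3.0], [0.4, -3.0], [0.5, -2.9], [0.7, -2.9], [0.8, -2.9]]
3.45 [[1.0, -2.8], [1.1, -2.8], [1.3, -2.7], [1.4, -2.7], [1.5, -2.6]]
3.7 [[1.7, -2.5], [1.8, -2.4], [1.9, -2.3], [2.0, -2.2], [2.1, -2.1]]
3.95 [[2.2, -2.0], [2.3, -1.9], [2.4, -1.8], [2.5, -1.7], [2.6, -1.5]]
4.2 [[2.7, -1.4], [2.7, -1.3], [2.8, -1.1], [2.8, -1.0], [2.9, -0.9]]
4.45 [[2.9, -0.7], [2.9, -0.6], [3.0, -0.4], [3.0, -0.3], [3.0, -0.1]]
4.7 [[3.0, 0.0], [3.0, 0.2], [3.0, 0.3], [3.0, 0.5], [2.9, 0.6]]
4.95 [[2.9, 0.8], [2.9, 0.9], [2.8, 1.1], [2.7, 1.2], [2.7, 1.3]]
5.2 [[2.6, 1.5], [2.5, 1.6], [2.5, 1.7], [2.4, 1.8], [2.3, 2.0]]
5.45 [[2.2, 2.1], [2.1, 2.2], [2.0, 2.3], [1.8, 2.4], [1.7, 2.5]]
```

play_rows:
  series:
    - [18,-0.4,-3.0,0,0]
    - [18,-0.3,-3.0,0,0]
    - [18,-0.1,-3.0,0,0]
  squeeze: 45

```text
time: 18.23
tool_pos: [0.4317, -0.0408, 0.2304]
ee_rot: [0.701, 0.085, 0.703, -0.084]
ft_force: [-8.2, 2.4, 14.6]
opening: 0.0224
```

play_rows:
  series:
    - [18,-1.0,-3.0,0,0]
    - [18,0.1,-3.0,0,0]
    - [18,0.2,-3.0,0,0]
    - [18,0.4,-3.0,0,0]

```text
time: 18.57
tool_pos: [0.432, -0.0531, 0.2304]
ee_rot: [0.701, 0.085, 0.703, -0.084]
ft_force: [-4.2, 0.9, 12.1]
opening: 0.0226
```

```bash
python3 - <<'E'
import see;see.tf(2);print(see.robot.sense()['ft_force'])
E
```

```text
t 18.67 pos [432.1 -53.7 230.4] ang -3.0 R 60.0 resist [-1.5 -1.1] radial [4.  4.1] op 0.0224
[-4.87708862 -1.34613437 11.15091627]
```

Tracking is fine and there's no stop yet (angle 3.28).

play_rows:
  series:
    - [18,0.2,-2.9,0,0]
    - [18,0.4,-2.9,0,0]
    - [18,0.6,-2.9,0,0]
    - [18,0.8,-2.9,0,0]
    - [18,1.0,-2.8,0,0]

```text
time: 19.08
tool_pos: [0.4327, -0.0573, 0.2301]
ee_rot: [0.699, 0.087, 0.706, -0.077]
ft_force: [-21.2, 46.1, 32.2]
opening: 0.0227
```

```bash
python3 - <<'E'
import see;see.tf(2)
E
```

```text
t 19.18 pos [432.7 -57.  230.2] ang -2.943 R 60.0 resist [-49.4 -40.3] radial [11.7 10.3] op 0.0224
```

That's the top stop: a sharp 46 N rise with the position held. I'll unload it and let go.

play_rows:
  series:
    - [18,-2.0,5.0,0,0]
    - [18,0,5.0,0,0]
    - [18,0,0,0,0]
    - [18,0,0,0,0]

```text
time: 19.52
tool_pos: [0.4325, -0.056, 0.2304]
ee_rot: [0.701, 0.085, 0.703, -0.083]
ft_force: [-7.1, 6.0, 14.5]
opening: 0.0225
```

```bash
python3 - <<'E'
import see;see.tf(2)
E
```

```text
t 19.62 pos [432.4 -56.  230.4] ang -2.961 R 60.0 resist [-7.2 -7.4] radial [5.9 5.9] op 0.0227
```

play_rows:
  series:
    - [18,-1.0,1.5,0,0]
    - [18,0,0,0,0]
    - [85,0,0,0,0]
    - [85,0,0,0,0]
    - [85,0,0,0,0]

```text
time: 20.03
tool_pos: [0.4323, -0.0563, 0.2298]
ee_rot: [0.702, 0.084, 0.702, -0.085]
ft_force: [-0.2, -0.4, 0.4]
opening: 0.0582
```

play_rows:
  series:
    - [85,0,0,0,0]
    - [85,0,0,0,0]
    - [85,0,0,0,0]
    - [85,0,0,0,0]
    - [85,0,0,0,0]

```text
time: 20.45
tool_pos: [0.4326, -0.0566, 0.2303]
ee_rot: [0.702, 0.085, 0.702, -0.085]
ft_force: [-0.5, 0.5, -0.1]
opening: 0.0849
```

play_rows:
  series:
    - [85,0,0,15,0]
    - [85,0,0,20,0]
    - [85,0,0,25,0]
    - [85,0,0,25,0]
    - [85,0,0,10,0]

```text
time: 20.87
tool_pos: [0.4337, -0.0569, 0.3281]
ee_rot: [0.703, 0.085, 0.701, -0.084]
ft_force: [0.4, 0.7, -0.6]
opening: 0.085
```

play_rows:
  series:
    - [85,0,30,0,0]
    - [85,0,40,0,0]
    - [85,0,40,0,0]
    - [85,0,40,0,0]
    - [85,0,30,0,0]

```text
time: 21.28
tool_pos: [0.4319, 0.1268, 0.3249]
ee_rot: [0.702, 0.084, 0.702, -0.084]
ft_force: [1.6, -0.9, 0.8]
opening: 0.0848
```

```bash
python3 - <<'E'
import see,numpy as np
see.shot('end');see.force(3)
f=np.load('top_end.npz');d=f['d'];P=f['pose'];v,u=np.mgrid[:420,:560]
X=np.stack([(u-f['cx'])/f['fx']*d,(v-f['cy'])/f['fy']*d,d],-1)@P[:3,:3].T+P[:3,3]
m=(u>230)&(u<335)&(v>180)&(v<275)&(X[...,2]>.262)&(X[...,2]<.285);q=X[m];print('grip',q.mean(0) if len(q) else None,len(q))
f=np.load('side_end.npz');d=f['d'];P=f['pose'];im=f['im']
X=np.stack([(u-f['cx'])/f['fx']*d,(v-f['cy'])/f['fy']*d,d],-1)@P[:3,:3].T+P[:3,3]
for c in(266,274,282): print(c,[(int(im[r,c].mean()),int(X[r,c,2]*1000)) for r in range(236,276,2)])
E
```

```text
t 21.53 pos [432.6 122.7 324.9] F [ 0.29 -0.65 -0.29] sd [0.47 0.87 0.27]
grip [ 0.43327292 -0.05699612  0.27244151] 79
266 [(109, 143), (138, 126), (137, 126), (137, 128), (116, 125), (113, 119), (169, 76), (151, 81), (168, 78), (135, 80), (56, 64), (50, 63), (48, 55), (65, 46), (119, 44), (80, 42), (80, 35), (80, 29), (98, 14), (138, 16)]
274 [(89, 161), (87, 152), (122, 143), (137, 123), (137, 128), (136, 123), (109, 127), (136, 113), (114, 82), (138, 80), (168, 77), (127, 78), (59, 64), (50, 65), (46, 60), (72, 50), (115, 49), (81, 40), (79, 33), (78, 23)]
282 [(156, 162), (129, 163), (90, 158), (91, 151), (128, 126), (136, 126), (136, 124), (138, 128), (97, 127), (113, 80), (105, 78), (162, 81), (168, 83), (114, 80), (50, 61), (50, 63), (48, 60), (71, 50), (108, 45), (80, 44)]
```

View pics/end.png

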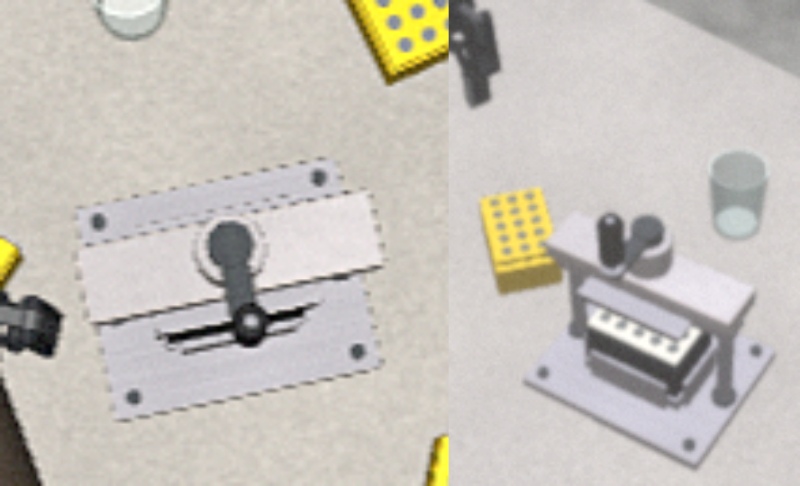

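The platen is up and the crank is at its stop, in line with the press's own axes. The cap plate now sits at about 79 mm (it was 89), level and seated on the rack, and the hand is clear of everything. Handing in.

```bash
python3 -c "
from workcell import robot
print(robot.sense()['time'],robot.sign_off())"
```

```text
the job is handed in; nothing more can be done
21.5333 None
```

The cap plate is pressed home, the crank is back at its top stop and the grip is released. I handed the job in at 21.5 s of the 72 s allowed; no verdict is reported.

- **Pressing:** I held the grip throughout and wound it about 9.2 rad clockwise. Moving resistance at the grip rose from about 1 N winding freely, to about 2 N pushing the plugs, to 4.3 N when it went firm. After a last 0.05 rad nudge I held it at about 3.4 N, which I estimate is around 60 N of press load. That is an estimate from noisy grip forces, not a direct reading.
- **Top stop:** I wound back until it stopped dead. The last step ran into the stop with a brief sideways force of about 50 N, well under the 120 N wrist limit. I then unloaded it and let go.
- **Last checks:**
  - The cap top dropped from about 89 to 79 mm. Home works out at about 79.5 mm, good to 2–3 mm because it comes from camera depth.
  - The rack looks level in the last picture.
  - The grip is still where the stop left it, and the tool force is about zero.
  - The hand is clear. The beaker was in the last picture and looks unmoved. The bottle and grey box were outside that crop and I did not re-measure them, but the arm stayed well away from the grey box and passed well above the bottle.

No check failed or disagreed.

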